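# Clip the temperature sensor on a battery pack and lock its service plug

### The arm

A 7-joint arm with a two-finger parallel gripper is mounted at the origin on the work surface. World frame = base frame: x ahead of the robot, y to its left, z up, the work surface at z = 0. Lengths are in mm, angles in rad, forces in N, time in s.
With the tool pointing down it reaches from about 400 to 875 mm from the base axis. Payload 4.4 kg.
Tool frame: the origin (TCP) lies where the fingers leave the gripper's body, on its centre line; the fingertips stand bot.tips_ahead ahead of it and the grasp point (between the pads) lies 54 mm ahead of it (bot.tips_ahead is the distance from the TCP to the fingertips, in mm); z points along the fingers, x is the direction in which the jaws open and shut, and the axes are right-handed (so a half turn about z gives the same grasp; the last joint's range is limited). The gripper opens to 85 mm and grips with 20 to 120 N. Pads are 22 mm wide; open, the fingers measure 114 mm over their backs; the gripper's body (76 mm by 85 mm) begins 54 mm behind the grasp point. The pads swing forward as they close: fully open they stand 13 mm farther back than shut.
Start: joints at [1.169, 0.628, 0.038, 1.517, -0.027, 0.996, -0.02], TCP at [214.216, -613.7, 303.913] pointing down, gripper open.
Joint ranges: [-3.06, 3.06], [-0.37, 2.12], [-1.25, 1.32], [0.18, 2.47], [-1.1, 4.24], [0.23, 1.98], [-2.94, 2.94]. Speed limits (rad/s): [2.57, 2.57, 3.14, 3.14, 3.14, 3.14, 3.14].

### API

Orientations are given as a unit quaternion [w, x, y, z].
In Python, from bench import bot gives the robot as it stands. The module is installed in compiled form; this text tells all that it offers.
- The arm moves only by the tool arm_command, never from a script. Its argument "increments" is a list of rows, each a list of 3 entries, a list of its own where there are three numbers: the turn, a rotation vector about the tool's x, y, z in degrees, then the shift along the tool's x, y, z in mm, then the finger opening in mm, from 0 to 85.4. A call has 1 to 10 rows; each row is the pose to reach, as a shift and turn from the pose measured when the call began, along the tool's axes at that moment; what a row does not reach only later rows make up. A row lasts 1/12 s, in which the tool goes at most 41.7 mm and 7.16 degrees, less where a joint would pass 70% of its speed; a pose out of reach is approached as far as the arm can. A call with a gripper value outside its range is refused whole. The fingers move at their own pace and stop on an object; "newtons" is the grip in N (left out, the last holds). Time passes only in rows, so rows that repeat a pose let the fingers close. It gives the time, the measured TCP pose, the force and the opening at its end, in the units of the state.
- bot.sense(): the state, without advancing time (a new reading comes with each control period).
- bot.camera(name): name is "scene" or "side" or "wrist"; returns the picture (400x640x3 uint8, blue, green, red); there is no depth.
- bot.camera_info(name): a dict with "camera_matrix" (3x3 intrinsics, pixels), "eye" and "orientation" of the camera in the world. Camera axes: x right, y up, looking along -z (the intrinsics and any distortion apply to the point x, -y, -z); pixel columns grow to the right and rows downward; lengths in mm; the calibration is good to about 2 mm. A picture is of the moment at which its call begins: read the wrist's pose just before it. camera_info takes no time and is no camera call; for the wrist camera it gives the pose at the moment of the call.
- bot.hand_in(): hands the job in, once; it reports no verdict.
The state is a dict: "time": time; "qpos": joint angles; "qvel": joint speeds; "joint_efforts": joint torques, N m; "eef_pos": TCP position; "ee_rot": TCP orientation; "ft_force": force on the tool from outside, world axes, zero at the start; "moment": the same for the moment, N m; "width": finger opening in mm.
Only numpy, scipy, OpenCV 4.12 (cv2) and the standard library are available. Lean on these libraries where they do the work, as an engineer would, in place of code of your own. Each camera call takes 0.05 s, during which the arm holds its last target. There are 200 camera calls.

### The job

Make the battery pack ready for its charging test. Squeeze the sensor clip open, take it off the parking bar and let it spring shut on the top edge of the pack's wide upright tab, upright, near the middle of the tab and with its jaw pads well down over the edge; only then turn the lock collar of the service plug clockwise until its lug reaches the raised arrow that marks locked. Leave the other things on the bench where they are.

Things in the scene. Friction and masses are not known exactly. Their poses are not given: they have to be found in the camera images.
- sensor_clip: Sprung sensor clip, 85 g, like a clothes-peg: jaws down, handles up, 74 mm tall. Origin midway between the jaw tips, at their lower end; z up the clip, x along the pivot (30 mm above the origin), y the way jaws and handles move. Steel jaw pads 20 mm wide (x), 12 mm high; an edge may go up 26 mm between the jaws. Starts clipped on the parking bar, jaw tips 14 mm below its edge.
- clip_grip (a point): Point between the two black handle plates, 60 mm above the origin of the clip. Handles: 24 mm wide (x), 38 to 74 mm above the origin; clip shut, they lean 0.2 rad outwards, 51 mm over their tops; squeezed fully they stand parallel, 34 mm over their outer faces. About 7 N per handle starts to open it, 14 N opens it fully; it can be carried by the squeezed handles.
- clip_pod (a point): Centre of the white sensor pod, 22 x 9 x 19 mm, on the outside of the -y jaw (y -8 to -17 mm, 3 to 22 mm above the jaw tips). The pod may face either side of the tab. The clip's poses belong to this half, which leans 0.2 rad about x when the clip is squeezed evenly, the other half as much the other way.
- clip_jaw (a joint): Opening of the clip (rad): about 0 when shut on a 3 mm plate, -0.12 when shut on nothing, 0.4 when squeezed fully open (then about 15 mm between the jaw tips).
- park_stand: Parking stand, fixed: dark base 110 x 70 x 12 mm with an upright steel bar on it, 80 mm long (x), 3 mm thick (y), its top edge 68 mm above the bench. Origin: centre of the base's underside, z up.
- pack: Battery pack, fixed in its nest: 108 x 148 x 72 mm block of green cells (x, y, z) with flat metal strips on top. Origin: centre of its underside, z up. On its top (z = 72 mm): the wide tab near its +y end, the service plug with its lock collar, and a narrow tab (16 mm wide, 15 mm high, at x = -40, y = -66 mm), which is not the one wanted.
- tab_edge (a point): Middle of the top edge of the pack's wide upright tab: a steel plate 40 mm long (x), 3 mm thick (y), standing 30 mm above the pack's top. x along the edge, y across the plate, z up.
- collar_axis (a point): Point on the upright axis of the lock collar, 20 mm above the pack's top (the fixed black plug in its middle, 34 mm across, rises to 36 mm above the pack's top). The collar is a grey ring 54 mm across on a fixed grey flange 98 mm across, 4 mm thick.
- collar_lug (a point): Centre of the top of the collar's upright lug: a grey post 12 mm (radial) x 10 mm x 32 mm, 34 mm from the collar's axis, from 9 to 41 mm above the pack's top. It moves with the collar and can be pushed sideways or pinched from above.
- lock_collar (a joint): Angle of the collar (rad), growing clockwise as seen from above: 0 to 0.25 at the start, 1.31 with the lug at the locked mark, where it meets a stop. It stays where it is left; about 3 N at the lug turns it.
- locked_mark (a point): Raised pale arrow, 14 mm long, on the flange, 40 mm from the collar's axis: the lug stands in line with it when locked.
- bare_pack: Bystander: loose block of bare cells, 88 x 108 x 72 mm, 1 kg. Origin: centre of its underside.
- pliers: Bystander: pliers lying on the bench, about 150 x 50 x 12 mm. Origin: on the bench near their middle.
- strip_tray: Bystander: open black tray with metal strips, 130 x 90 x 28 mm. Origin: centre of its underside.
There are look-alikes about, which are no part of the job. What is shaped like the sensor_clip but brown is not meant.

How it is judged:
By the outcome, as a careful person would: the job done as asked, in the order asked, and still so for the second after the job is handed in, with the robot touching nothing.
It also fails if it takes over 59 s, if anything falls off the work surface, if the arm or the gripper's body presses on something with over 40 N, if the wrist force passes 120 N, or if a joint passes its speed limit or range.

## Working session

There is one attempt and no reset: what is moved stays moved. The work goes in short steps, Python scripts to look and compute and a tool call to move; the robot and the scene stay as the last step left them, time stands still between calls to the robot, and variables do not carry over. Pictures are saved under pics/ and viewed, about 8 in all and at most 12, crops included, and the job is handed in when it is done.

Besides the shell and the picture viewer there is one more tool, called after "Call:" in YAML: its name, and indented under it one key for each argument. arm_command: Moves the arm, as the interface text tells. Its arguments: {"type":"object","properties":{"increments":{"type":"array","items":{"type":"array"}},"newtons":{"type":"number"}},"required":["increments"]}

```bash
mkdir -p pics; cat > h.py <<'E'
import numpy as np, cv2
from bench import bot
from scipy.spatial.transform import Rotation as R
def rot(q): return R.from_quat([q[1],q[2],q[3],q[0]])
def proj(n,P,ci=None):
    c=ci or bot.camera_info(n); p=rot(c["orientation"]).inv().apply(np.atleast_2d(P)-c["eye"])
    p=p*[1,-1,-1]; u=(np.array(c["camera_matrix"])@p.T).T; return u[:,:2]/u[:,2:]
def ray(n,uv,ci=None):
    c=ci or bot.camera_info(n); d=np.linalg.inv(c["camera_matrix"])@[uv[0],uv[1],1]
    return np.array(c["eye"]),rot(c["orientation"]).apply(d*[1,-1,-1])
def atz(n,uv,z,ci=None):
    e,d=ray(n,uv,ci); return e+d*(z-e[2])/d[2]
def two(a,b):
    (e1,d1),(e2,d2)=a,b; d1=d1/np.linalg.norm(d1); d2=d2/np.linalg.norm(d2)
    t=np.linalg.lstsq(np.c_[d1,-d2],e2-e1,rcond=None)[0]; p,q=e1+t[0]*d1,e2+t[1]*d2
    return (p+q)/2,np.linalg.norm(p-q)
E
python3 - <<'E'
from h import *
for n in("scene","side"):
    im=bot.camera(n); cv2.imwrite(f"pics/{n}0.png",im); c=bot.camera_info(n); print(n,c)
s=bot.sense(); print(s,bot.tips_ahead)
E
```

```text
scene {'camera_matrix': array([[375.95802384,   0.        , 317.78606111],
       [  0.        , 375.95802384, 204.21451713],
       [  0.        ,   0.        ,   1.        ]]), 'eye': array([984.28329209, 263.28751308, 678.57017336]), 'orientation': array([0.42052047, 0.16121131, 0.30218191, 0.84015448])}
side {'camera_matrix': array([[469.19459329,   0.        , 325.11804272],
       [  0.        , 469.19459329, 199.79564595],
       [  0.        ,   0.        ,   1.        ]]), 'eye': array([371.12986938, 727.75133747, 698.54116881]), 'orientation': array([-0.13744545, -0.07559674,  0.43919948,  0.884589  ])}
{'time': 0.1, 'qpos': array([ 1.16919625,  0.62923201,  0.03845512,  1.51826471, -0.02703817,
        0.99628485, -0.02000068]), 'qvel': array([-0.00042692, -0.00440596,  0.00022356, -0.00157312, -0.00143661,
        0.00062989, -0.00100663]), 'joint_efforts': array([ 3.69599889e-03, -5.64527607e+01,  1.23079486e+00, -1.93970400e+01,
        1.13285246e-02,  5.43694725e-03,  4.57784040e-05]), 'eef_pos': array([ 214.08271626, -613.27815095,  303.09618031]), 'ee_rot': array([-4.88092564e-04,  8.15320685e-01, -5.79009052e-01, -6.78256270e-04]), 'ft_force': array([-0.53355202, -0.04052652,  0.32721376]), 'moment': array([-0.00416777,  0.01649689, -0.01133897]), 'width': 85.31387916609673} 72.6
```

View pics/scene0.png

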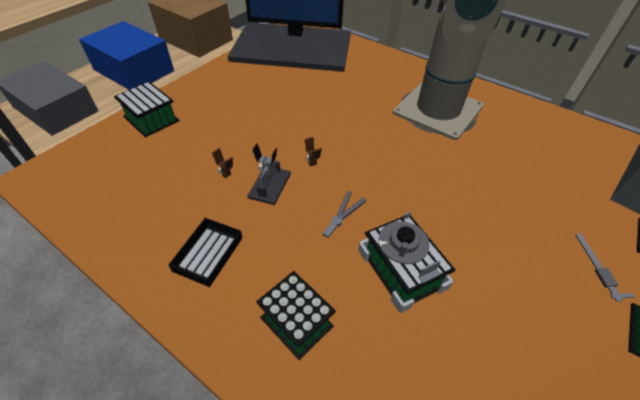

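View pics/side0.png

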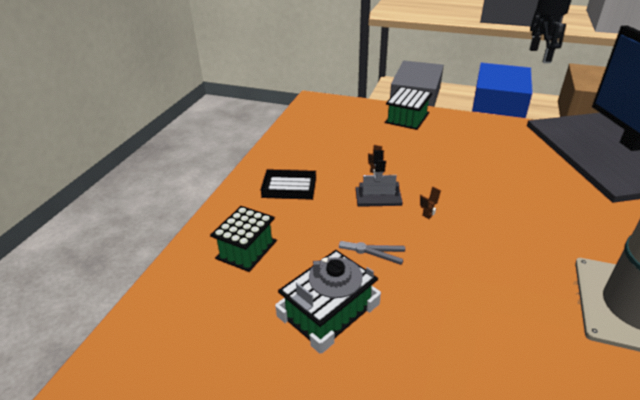

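Scene shows one black-handled clip on the parking stand at (265,165). The two brown look-alikes are at (222,163) and (311,151), so the black one fits. The pack with flange is at (408,250), and in side view it is at (330,290) with the stand at (378,185). I'll confirm these in one enlarged composite.

```bash
python3 - <<'E'
from h import *
S=cv2.imread("pics/scene0.png");T=cv2.imread("pics/side0.png")
def cr(im,x,y,w,h): return cv2.resize(im[y:y+h,x:x+w],(400,300),interpolation=cv2.INTER_CUBIC)
cv2.imwrite("pics/c1.png",np.vstack([np.hstack([cr(S,230,135,80,60*1),cr(S,355,205,107,80)]),np.hstack([cr(T,340,140,80,60),cr(T,270,240,120,90)])]))
E
```

```text
(no output)
```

View pics/c1.png

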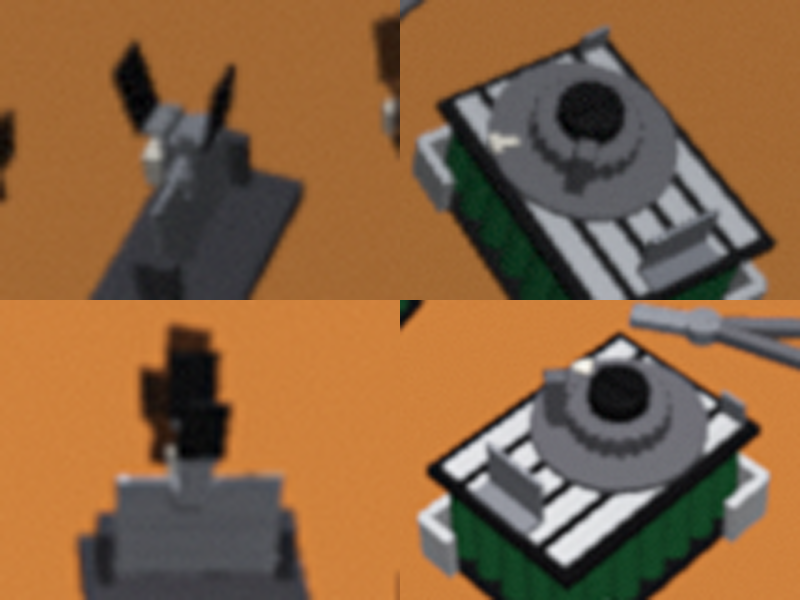

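```bash
python3 - <<'E'
from h import *
pt=lambda a,b:two(ray("scene",a),ray("side",b))
print("hL",pt((257,143.4),(378.6,150)));print("hLx",pt((257,143.4),(381.4,161)));print("hR",pt((276.6,148.4),(381.4,161)))
for p in((363.4,175.6),(396.4,175.6)):print("bar",atz("side",p,68))
print("plug",pt((406.1,234.3),(335.4,267)),atz("scene",(406.1,234.3),108))
for n,l in(("scene",((419.2,275.7),(439.8,261.8))),("side",((296.4,284.1),(312.9,298.5)))):
  for p in l:print("tab",n,atz(n,p,102))
print("mark",atz("scene",(383.1,242.9),78),atz("side",(324.9,260.1),78))
print("lug",atz("side",(316.5,263),113))
E
```

```text
hL (array([ 551.17590301, -210.27745504,  129.95203163]), np.float64(5.517365845079621))
hLx (array([ 540.39168907, -220.42454288,  105.11707081]), np.float64(24.390893365378364))
hR (array([ 535.1567787 , -168.07384566,  127.61872242]), np.float64(4.60519837406317))
bar [ 579.57314621 -181.28052939   68.        ]
bar [ 504.42173359 -204.16300501   68.        ]
plug (array([545.22945704, 159.06998083,  99.04595422]), np.float64(0.0035971806351199733)) [552.01155403 160.67882249 108.        ]
tab scene [612.48790174 219.47155279 102.        ]
tab scene [564.79210261 236.28474617 102.        ]
tab side [595.96297341 220.53798295 102.        ]
tab side [558.58639226 242.23226292 102.        ]
mark [574.37584165 129.37424526  78.        ] [575.42143914 127.7101727   78.        ]
lug [575.76029336 172.80927881 113.        ]
```

```bash
cat >> h.py <<'E'
def goto(x,y,z,yaw):
    s=bot.sense(); r=rot(s["ee_rot"]); a=np.radians(yaw); X=np.array([np.cos(a),np.sin(a),0]); Z=np.array([0,0,-1.])
    t=R.from_matrix(np.c_[X,np.cross(Z,X),Z])
    print("turn",np.round(np.degrees((r.inv()*t).as_rotvec()),2),"shift",np.round(r.inv().apply(np.array([x,y,z])-s["eef_pos"]),1))
def st():
    s=bot.sense(); X=rot(s["ee_rot"]).as_matrix()
    print(s["time"],s["eef_pos"].round(1),"yaw",np.degrees(np.arctan2(X[1,0],X[0,0])).round(1),"tz",X[:,2].round(3),"F",s["ft_force"].round(1),"w",s["width"].round(1),"q",s["qpos"].round(2))
E
python3 - <<'E'
from h import *
st(); c=bot.camera_info("wrist"); s=bot.sense(); r=rot(s["ee_rot"])
print(c["camera_matrix"],r.inv().apply(c["eye"]-s["eef_pos"]),r.inv().apply(rot(c["orientation"]).apply([[0,0,-1],[1,0,0]])))
for p in((222,163),(311,151)):print(atz("scene",p,50))
goto(543,-190,290,-73)
E
```

```text
Traceback (most recent call last):
  File "h.py", line 23, in st
    print(s["time"],s["eef_pos"].round(1),"yaw",np.degrees(np.arctan2(X[1,0],X[0,0])).round(1),"tz",X[:,2].round(3),"F",s["ft_force"].round(1),"w",s["width"].round(1),"q",s["qpos"].round(2))
                                                                                                                                                   ^^^^^^^^^^^^^^^^
AttributeError: 'float' object has no attribute 'round'
```

```bash
sed -i 's/s\["width"\].round(1)/round(s["width"],1)/' h.py
python3 - <<'E'
from h import *
st(); c=bot.camera_info("wrist"); s=bot.sense(); r=rot(s["ee_rot"])
print(c["camera_matrix"],r.inv().apply(c["eye"]-s["eef_pos"]),r.inv().apply(rot(c["orientation"]).apply([[0,0,-1],[1,0,0]])))
for p in((222,163),(311,151)):print(atz("scene",p,50))
goto(543,-190,290,-73)
E
```

```text
0.1 [ 214.1 -613.3  303.1] yaw -70.8 tz [-0.001  0.002 -1.   ] F [-0.5 -0.   0.3] w 85.3 q [ 1.17  0.63  0.04  1.52 -0.03  1.   -0.02]
[[360.75619805   0.         319.75027901]
 [  0.         360.75619805 203.06043728]
 [  0.           0.           1.        ]] [ -0.83561057 -66.0224708  -69.65459453] [[ 6.76999535e-05  2.59893880e-01  9.65637182e-01]
 [ 9.99999936e-01  3.22541325e-04 -1.56918632e-04]]
[ 588.34404452 -301.20203916   50.        ]
[ 424.75891469 -158.14771061   50.        ]
turn [0.   0.1  2.24] shift [-291.2 -450.    13.6]
```

Call:
arm_command:
  increments:
    - [[0,0,2.2],[-291,-450,0],85]
    - [[0,0,2.2],[-291,-450,0],85]
    - [[0,0,2.2],[-291,-450,0],85]
    - [[0,0,2.2],[-291,-450,0],85]
    - [[0,0,2.2],[-291,-450,0],85]
    - [[0,0,2.2],[-291,-450,0],85]
    - [[0,0,2.2],[-291,-450,0],85]
    - [[0,0,2.2],[-291,-450,0],85]
    - [[0,0,2.2],[-291,-450,0],85]
    - [[0,0,2.2],[-291,-450,0],85]

```text
time: 0.93
eef_pos: [470.5, -282.7, 303.5]
ee_rot: [-0.0, 0.804, -0.595, -0.001]
ft_force: [0.8, -1.2, -0.5]
width: 84.9
```

```bash
python3 -c "
from h import *
st();goto(543,-190,290,-73)"
```

```text
0.9333 [ 470.5 -282.7  303.5] yaw -73.0 tz [-0.001  0.002 -1.   ] F [ 0.8 -1.2 -0.5] w 84.9 q [ 0.47  0.48  0.03  1.8  -0.02  0.86 -0.76]
turn [0.03 0.12 0.03] shift [-67.4 -96.5  13.6]
```

Call:
arm_command:
  increments:
    - [[0,0,0],[-24,-35,5],85]
    - [[0,0,0],[-46,-66,10],85]
    - [[0,0,0],[-67,-96,13],85]
    - [[0,0,0],[-67,-96,13],85]
    - [[0,0,0],[-67,-96,13],85]

```text
time: 1.35
eef_pos: [543.8, -187.5, 289.8]
ee_rot: [-0.001, 0.806, -0.592, -0.002]
ft_force: [0.2, -0.9, 0.2]
width: 85.0
```

```bash
python3 - <<'E'
from h import *
import json
st(); c=bot.camera_info("wrist"); im=bot.camera("wrist")
np.save("w1.npy",c,allow_pickle=True); cv2.imwrite("pics/w1.png",im)
E
```

```text
1.35 [ 543.8 -187.5  289.8] yaw -72.6 tz [-0.002  0.003 -1.   ] F [ 0.2 -0.9  0.2] w 85.0 q [ 0.27  0.54  0.03  1.75 -0.02  0.86 -0.96]
```

View pics/w1.png

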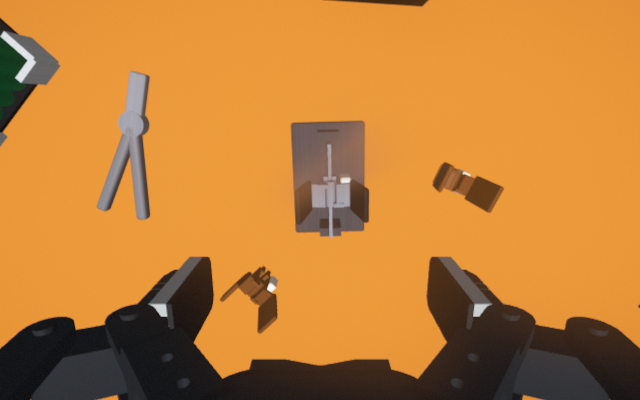

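Wrist view 1: the black-handled clip is centred at about (332,202), with outer handle tops at x=296 and 369 over rows 180–224. The bar edge runs (329,145)–(331,236), and the pod is on the right at (345,180). The brown look-alikes, at (260,290) and (468,187), are clear of the fingers.

```bash
python3 - <<'E'
from h import *
c=np.load("w1.npy",allow_pickle=True).item()
a,b=[atz("wrist",p,68,c) for p in((329,145),(331,236))]; d=a-b
print(a,b,(a+b)/2,np.linalg.norm(d),np.degrees(np.arctan2(d[1],d[0])))
l,r=[atz("wrist",p,128,c) for p in((296,203),(369,200))];print(l,r,(l+r)/2,np.linalg.norm(l-r))
E
```

```text
[ 579.49033601 -182.37040413   68.        ] [ 506.20360322 -207.6030605    68.        ] [ 542.84696962 -194.98673232   68.        ] 77.50891658786173 18.998609515022164
[ 542.09765375 -169.96414753  128.        ] [ 558.54001146 -215.54544706  128.        ] [ 550.3188326  -192.75479729  128.        ] 48.45622761179586
```

```bash
python3 -c "
from h import *
goto(550,-193,168,-71)"
```

```text
turn [ 0.11  0.14 -1.85] shift [  5.4  -6.4 122. ]
```

Call:
arm_command:
  increments:
    - [[0.1,0.1,-1.8],[5.5,-6.5,20],85]
    - [[0.1,0.1,-1.8],[5.5,-6.5,45],85]
    - [[0.1,0.1,-1.8],[5.5,-6.5,70],85]
    - [[0.1,0.1,-1.8],[5.5,-6.5,90],85]
    - [[0.1,0.1,-1.8],[5.5,-6.5,105],85]
    - [[0.1,0.1,-1.8],[5.5,-6.5,115],85]
    - [[0.1,0.1,-1.8],[5.5,-6.5,122],85]
    - [[0.1,0.1,-1.8],[5.5,-6.5,122],85]
    - [[0.1,0.1,-1.8],[5.5,-6.5,122],85]

```text
time: 2.15
eef_pos: [550.0, -193.8, 168.4]
ee_rot: [-0.0, 0.814, -0.582, -0.0]
ft_force: [0.1, 0.9, 0.7]
width: 84.7
```

```bash
python3 - <<'E'
from h import *
st(); goto(550,-193,168,-71); c=bot.camera_info("wrist"); im=bot.camera("wrist")
np.save("w2.npy",c,allow_pickle=True); cv2.imwrite("pics/w2.png",im)
E
```

```text
2.15 [ 550.  -193.8  168.4] yaw -71.1 tz [ 0.  0. -1.] F [0.1 0.9 0.7] w 84.7 q [ 0.28  0.71  0.01  1.82 -0.02  0.61 -0.94]
turn [-0.    0.01 -0.12] shift [-0.8 -0.3  0.4]
```

View pics/w2.png

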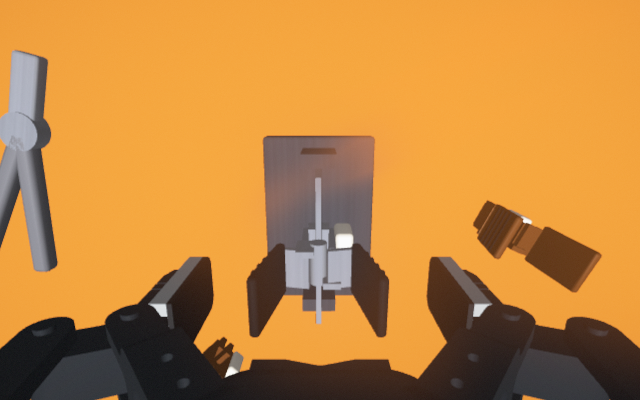

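Wrist view 2: the handles (x 248–388) are centred between the pads (213–428). I'll check the along-bar offset, then squeeze.

```bash
python3 - <<'E'
from h import *
c=np.load("w2.npy",allow_pickle=True).item()
u=np.array([np.cos(np.radians(19)),np.sin(np.radians(19))])
for p in((249,283),(249,335),(387,283),(387,335)):
  q=atz("wrist",p,127,c); print(q,(q[:2]-[550,-193.8])@u)
for p in ((318,178),(319,323)): print(atz("wrist",p,68,c))
E
```

```text
[ 549.64817657 -167.70768998  127.        ] 8.162169627098004
[ 530.16174322 -173.27676383  127.        ] -12.075728166463229
[ 564.77018204 -211.96260911  127.        ] 8.052314355869193
[ 545.93393105 -219.43513921  127.        ] -12.190528680750342
[ 580.42280132 -181.64475515   68.        ]
[ 505.80283495 -207.60483084   68.        ]
```

Call:
arm_command:
  increments:
    - [[0,0,0],[0,0,0],20]
    - [[0,0,0],[0,0,0],20]
    - [[0,0,0],[0,0,0],20]
    - [[0,0,0],[0,0,0],20]
    - [[0,0,0],[0,0,0],20]
    - [[0,0,0],[0,0,0],20]
    - [[0,0,0],[0,0,0],20]
    - [[0,0,0],[0,0,0],20]
    - [[0,0,0],[0,0,0],20]
    - [[0,0,0],[0,0,0],20]
  newtons: 30

```text
time: 3.03
eef_pos: [550.4, -193.7, 168.7]
ee_rot: [-0.0, 0.814, -0.581, 0.0]
ft_force: [-0.2, -0.6, -0.1]
width: 33.2
```

Call:
arm_command:
  increments:
    - [[0,0,0],[0,0,-8],20]
    - [[0,0,0],[0,0,-18],20]
    - [[0,0,0],[0,0,-30],20]
    - [[0,0,0],[0,0,-45],20]
    - [[0,0,0],[0,0,-65],20]
    - [[0,0,0],[0,0,-85],20]
    - [[0,0,0],[0,0,-105],20]
    - [[0,0,0],[0,0,-120],20]
    - [[0,0,0],[0,0,-120],20]

```text
time: 3.78
eef_pos: [552.0, -194.3, 293.2]
ee_rot: [-0.002, 0.814, -0.581, 0.004]
ft_force: [-0.2, -0.7, -0.3]
width: 33.1
```

```bash
python3 - <<'E'
from h import *
st(); goto(565,140,290,-113)
E
```

```text
3.7833 [ 552.  -194.3  293.2] yaw -71.1 tz [ 0.008 -0.002 -1.   ] F [-0.2 -0.7 -0.3] w 33.1 q [ 0.28  0.54  0.02  1.72 -0.01  0.87 -0.94]
turn [-0.49 -0.12 41.9 ] shift [-312.1 -120.5    2.5]
```

Call:
arm_command:
  increments:
    - [[0,0,3],[-20,-8,0],20]
    - [[0,0,8],[-52,-20,0],20]
    - [[0,0,13],[-88,-34,0],20]
    - [[0,0,18],[-125,-48,0],20]
    - [[0,0,23],[-162,-62,0],20]
    - [[0,0,28],[-200,-77,0],20]
    - [[0,0,33],[-236,-91,0],20]
    - [[0,0,37],[-268,-103,0],20]
    - [[0,0,40],[-294,-113,0],20]
    - [[0,0,42],[-312,-120,0],20]

```text
time: 4.62
eef_pos: [563.7, 144.0, 292.2]
ee_rot: [0.003, -0.552, 0.834, -0.002]
ft_force: [-0.1, -0.3, 0.1]
width: 33.0
```

Call:
arm_command:
  increments:
    - [[0,0,0],[0,0,0],20]
    - [[0,0,0],[0,0,0],20]
    - [[0,0,0],[0,0,0],20]

```text
time: 4.87
eef_pos: [563.5, 142.6, 292.0]
ee_rot: [0.002, -0.552, 0.834, -0.003]
ft_force: [-0.2, -0.5, -1.8]
width: 33.3
```

```bash
python3 - <<'E'
from h import *
st(); c=bot.camera_info("wrist"); im=bot.camera("wrist")
np.save("w3.npy",c,allow_pickle=True); cv2.imwrite("pics/w3.png",cv2.resize(im,(800,500)))
E
```

```text
4.8667 [563.5 142.6 292. ] yaw -113.0 tz [ 0.007 -0.002 -1.   ] F [-0.2 -0.5 -1.8] w 33.3 q [-0.44  0.55  0.23  1.74 -0.15  0.87 -2.13]
```

View pics/w3.png

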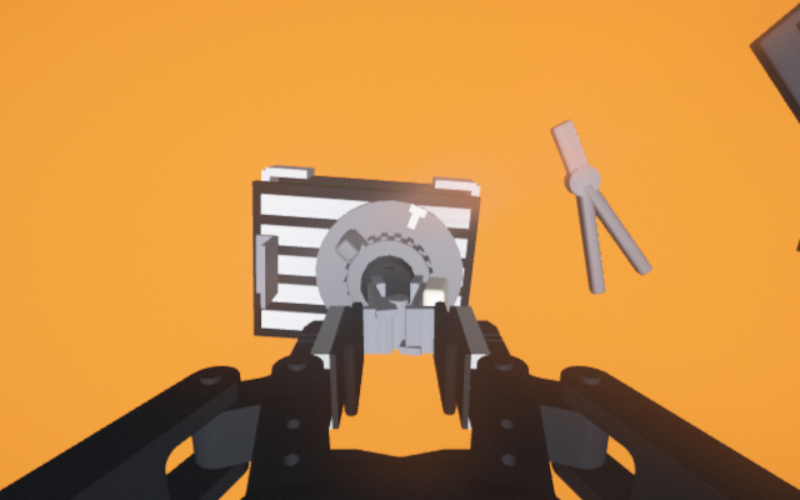

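```bash
python3 - <<'E'
from h import *
im=cv2.imread("pics/w3.png")  # 1.25x
cv2.imwrite("pics/w3c.png",cv2.resize(im[165:345,240:480],(800,600),interpolation=cv2.INTER_CUBIC))
E
```

```text
(no output)
```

View pics/w3c.png

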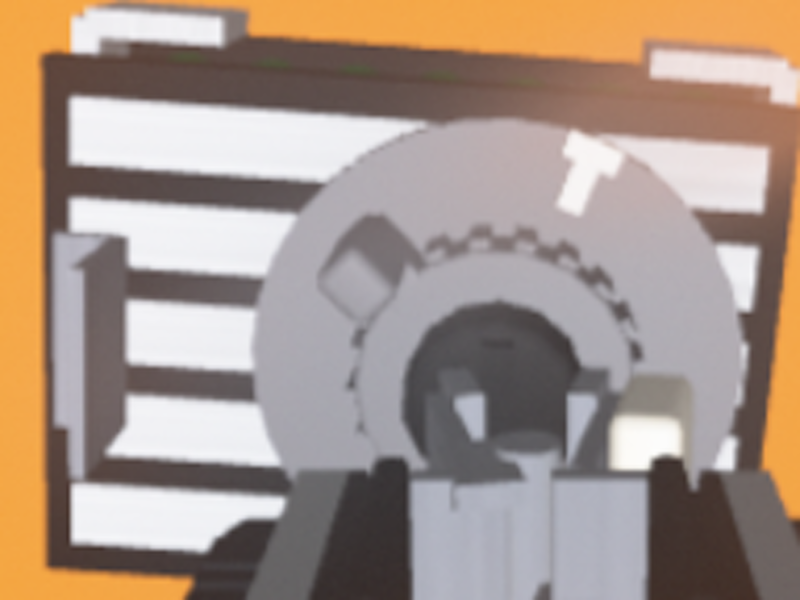

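Enlarged wrist view: the tab's top edge runs about (77,265)–(76,478) in crop pixels, with its foot on the outer side. The lug's top is near (362,285) and the arrow near (585,170). The plug's middle is partly hidden by the held, open clip, with the pod at (650,440).

```bash
python3 - <<'E'
from h import *
c=np.load("w3.npy",allow_pickle=True).item()
f=lambda p,z:atz("wrist",((p[0]/3.3333+240)/1.25,(p[1]/3.3333+165)/1.25),z,c)
a,b=f((77,265),102),f((76,478),102);d=a-b
print("tab",a,b,(a+b)/2,np.linalg.norm(d),np.degrees(np.arctan2(d[1],d[0])))
a,b=f((126,237),72),f((126,420),72);d=a-b;print("base",a,b,(a+b)/2,np.linalg.norm(d),np.degrees(np.arctan2(d[1],d[0])))
print("lug",f((362,285),113),"mark",f((588,170),78))
a,b,g=f((45,58),72),f((48,565),72),f((800,110),72)
d=a-b;print("pack",a,b,g,np.linalg.norm(d),np.degrees(np.arctan2(d[1],d[0])),np.linalg.norm(g-a),(a-g)[:2],np.degrees(np.arctan2(*(a-g)[[1,0]])))
E
```

```text
tab [597.9602876  217.10286216 102.        ] [562.02337432 235.93612357 102.        ] [579.99183096 226.51949286 102.        ] 40.57281690101375 -27.65743900762143
base [596.29415716 216.97988379  72.        ] [562.18560985 234.30525399  72.        ] [579.23988351 225.64256889  72.        ] 38.25652169977958 -26.928203681881214
lug [576.85271224 169.69509101 113.        ] mark [574.02304936 127.69784674  78.        ]
pack [633.71304543 215.33829782  72.        ] [539.92867454 263.87660624  72.        ] [567.79203162  85.7103904   72.        ] 105.60054738315539 -27.363924295190465 145.42686973262673 [ 65.9210138  129.62790741] 63.04482944551474
```

```bash
python3 - <<'E'
from h import *
st(); goto(581.8,225.6,250,-117.2)
E
```

```text
4.9167 [563.6 141.8 292.1] yaw -113.1 tz [ 0.007 -0.002 -1.   ] F [-0.6 -0.8 -0.9] w 32.8 q [-0.44  0.55  0.23  1.74 -0.15  0.87 -2.13]
turn [-0.43  0.06  4.1 ] shift [-84.1  16.5  42.1]
```

Call:
arm_command:
  increments:
    - [[-0.4,0,1],[-15,3,5],20]
    - [[-0.4,0,2],[-35,7,12],20]
    - [[-0.4,0,3],[-55,11,22],20]
    - [[-0.4,0,4.1],[-72,14,32],20]
    - [[-0.4,0,4.1],[-84,16.5,42],20]
    - [[-0.4,0,4.1],[-84,16.5,42],20]
    - [[-0.4,0,4.1],[-84,16.5,42],20]
    - [[-0.4,0,4.1],[-84,16.5,42],20]

```text
time: 5.58
eef_pos: [582.1, 223.1, 250.4]
ee_rot: [0.0, -0.52, 0.854, -0.001]
ft_force: [-0.2, -0.1, -0.7]
width: 33.4
```

```bash
python3 - <<'E'
from h import *
st(); goto(581.8,225.6,198,-117.2); c=bot.camera_info("wrist"); im=bot.camera("wrist")
np.save("w4.npy",c,allow_pickle=True)
S=bot.camera("side");p=proj("side",[580,226,120])[0].astype(int);x,y=p-[50,40];print(p)
f=lambda i,w,h:cv2.resize(i,(w,h),interpolation=cv2.INTER_CUBIC)
cv2.imwrite("pics/w4.png",np.hstack([f(im[120:360,200:440],400,400),f(S[max(y,0):y+100,x:x+100],400,400)]))
print(max(y,0),x)
E
```

```text
5.5833 [582.1 223.1 250.4] yaw -117.3 tz [ 0.001 -0.001 -1.   ] F [-0.2 -0.1 -0.7] w 33.4 q [-0.55  0.66  0.23  1.66 -0.19  0.85 -2.29]
turn [-0.09 -0.   -0.12] shift [-2.   1.5 52.4]
[303 281]
241 253
```

View pics/w4.png

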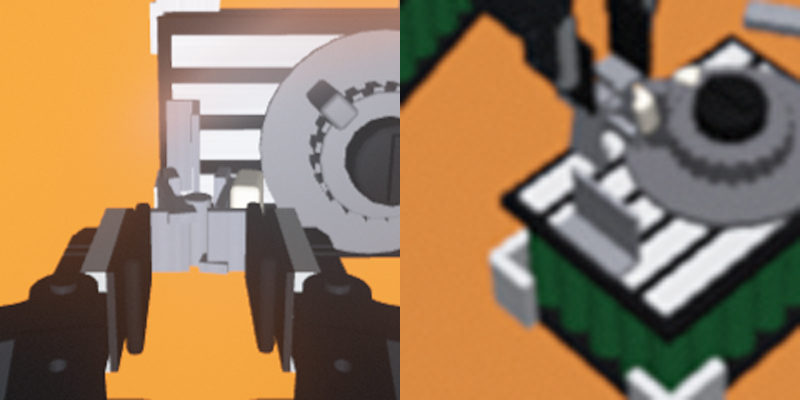

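```bash
python3 - <<'E'
from h import *
c=np.load("w4.npy",allow_pickle=True).item()
a=np.radians(-27.2);u=np.array([np.cos(a),np.sin(a),0]);o=np.array([580,226.5,102])
f=lambda P:((proj("wrist",P,c)-[200,120])*1.6667).round(1)
print(f(np.array([o+20*u,o,o-20*u])), f(np.array([o+20*u,o-20*u])-[0,0,30]))
q=np.array([582.1,223.1,0])  # TCP xy
print("jaw mid",f(np.array([q+[-.9*2,.9,136],q+[-1.8,.9,150]])))
for p in((170,102),(198,102)): print(atz("wrist",(p[0]/1.6667+200,p[1]/1.6667+120),102,c))
E
```

```text
[[196.4 113.1]
 [196.6 164.6]
 [196.8 213.7]] [[196.7  97.6]
 [197.  187.7]]
jaw mid [[202.6 191.8]
 [202.8 207.7]]
[606.0114599  224.07773986 102.        ]
[601.25699594 214.88399407 102.        ]
```

Wrist crop: the tab edge is near x=197 and the jaws' middle near x=202, so I need about 2 mm in tool x, which agrees with the computed shift. Correcting and then lowering.

Call:
arm_command:
  increments:
    - [[0,0,0],[-2,1.5,0],20]
    - [[0,0,0],[-2,1.5,0],20]
    - [[0,0,0],[-2,1.5,0],20]
    - [[0,0,0],[-2,1.5,8],20]
    - [[0,0,0],[-2,1.5,14],20]
    - [[0,0,0],[-2,1.5,20],20]
    - [[0,0,0],[-2,1.5,25],20]
    - [[0,0,0],[-2,1.5,30],20]
    - [[0,0,0],[-2,1.5,34],20]
    - [[0,0,0],[-2,1.5,36],20]

```text
time: 6.52
eef_pos: [581.6, 225.9, 214.0]
ee_rot: [0.0, -0.52, 0.854, -0.0]
ft_force: [-0.1, -0.8, -0.7]
width: 33.0
```

```bash
python3 - <<'E'
from h import *
st(); goto(581.8,225.6,198,-117.2)
E
```

```text
6.5167 [581.6 225.9 214. ] yaw -117.3 tz [ 0.001 -0.    -1.   ] F [-0.1 -0.8 -0.7] w 33.0 q [-0.55  0.71  0.22  1.68 -0.2   0.77 -2.28]
turn [-0.06  0.01 -0.13] shift [ 0.2 -0.3 16. ]
```

Call:
arm_command:
  increments:
    - [[0,0,0],[0,0,4],20]
    - [[0,0,0],[0,0,8],20]
    - [[0,0,0],[0,0,12],20]
    - [[0,0,0],[0,0,15],20]
    - [[0,0,0],[0,0,16],20]
    - [[0,0,0],[0,0,16],20]

```text
time: 7.02
eef_pos: [581.7, 225.8, 198.4]
ee_rot: [0.0, -0.52, 0.854, -0.0]
ft_force: [-0.6, -0.9, 2.1]
width: 33.1
```

```bash
python3 - <<'E'
from h import *
st(); im=bot.camera("wrist")
S=bot.camera("side");C=bot.camera("scene")
f=lambda i,n,h:cv2.resize(i,(400,n),interpolation=cv2.INTER_CUBIC)
p=proj("scene",[580,226,120])[0].astype(int)
cv2.imwrite("pics/w5.png",np.vstack([np.hstack([f(im[120:360,200:440],300,0),f(S[235:310,253:353],300,0)]),np.hstack([f(C[p[1]-40:p[1]+35,p[0]-50:p[0]+50],300,0)]*2)]))
E
```

```text
7.0167 [581.7 225.8 198.4] yaw -117.3 tz [ 0.001 -0.    -1.   ] F [-0.6 -0.9  2.1] w 33.1 q [-0.54  0.73  0.21  1.69 -0.21  0.74 -2.28]
```

View pics/w5.png

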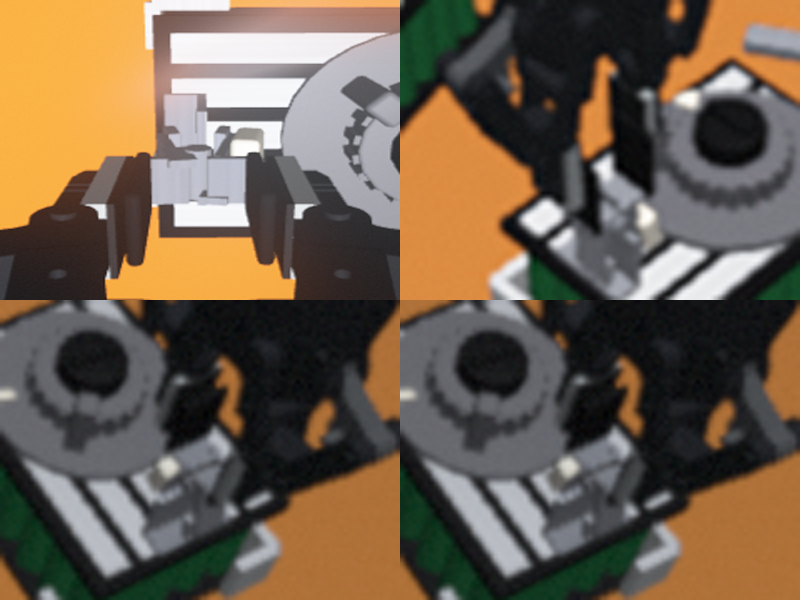

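The jaws straddle the plate, with the pod on the plug side and the other jaw on the outside. Force is small. Releasing.

Call:
arm_command:
  increments:
    - [[0,0,0],[0,0,0],38]
    - [[0,0,0],[0,0,0],42]
    - [[0,0,0],[0,0,0],46]
    - [[0,0,0],[0,0,0],50]
    - [[0,0,0],[0,0,0],55]
    - [[0,0,0],[0,0,0],62]
    - [[0,0,0],[0,0,0],70]
    - [[0,0,0],[0,0,0],72]
    - [[0,0,0],[0,0,0],72]
    - [[0,0,0],[0,0,0],72]

```text
time: 8.0
eef_pos: [581.7, 225.9, 198.4]
ee_rot: [0.001, -0.52, 0.854, -0.0]
ft_force: [0.3, 0.3, 0.8]
width: 71.9
```

Call:
arm_command:
  increments:
    - [[0,0,0],[0,0,-10],72]
    - [[0,0,0],[0,0,-25],72]
    - [[0,0,0],[0,0,-45],72]
    - [[0,0,0],[0,0,-65],72]
    - [[0,0,0],[0,0,-85],72]
    - [[0,0,0],[0,0,-100],72]
    - [[0,0,0],[0,0,-110],72]
    - [[0,0,0],[0,0,-110],72]

```text
time: 8.67
eef_pos: [582.7, 226.2, 311.4]
ee_rot: [0.003, -0.52, 0.854, -0.001]
ft_force: [0.3, 0.5, -0.8]
width: 71.7
```

```bash
python3 - <<'E'
from h import *
st(); c=bot.camera_info("wrist"); im=bot.camera("wrist"); np.save("w6.npy",c,allow_pickle=True)
S=bot.camera("side");C=bot.camera("scene")
f=lambda i,n,h:cv2.resize(i,(400,n),interpolation=cv2.INTER_CUBIC)
p=proj("scene",[580,226,120])[0].astype(int);print(p)
cv2.imwrite("pics/w6.png",np.vstack([np.hstack([f(im[60:300,200:520],300,0),f(S[235:310,253:353],300,0)]),np.hstack([f(C[p[1]-40:p[1]+35,p[0]-50:p[0]+50],300,0),f(im[120:270,220:420],300,0)])]))
E
```

```text
8.6667 [582.7 226.2 311.4] yaw -117.3 tz [ 0.006  0.002 -1.   ] F [ 0.3  0.5 -0.8] w 71.7 q [-0.57  0.59  0.25  1.59 -0.17  0.97 -2.31]
[433 259]
```

View pics/w6.png

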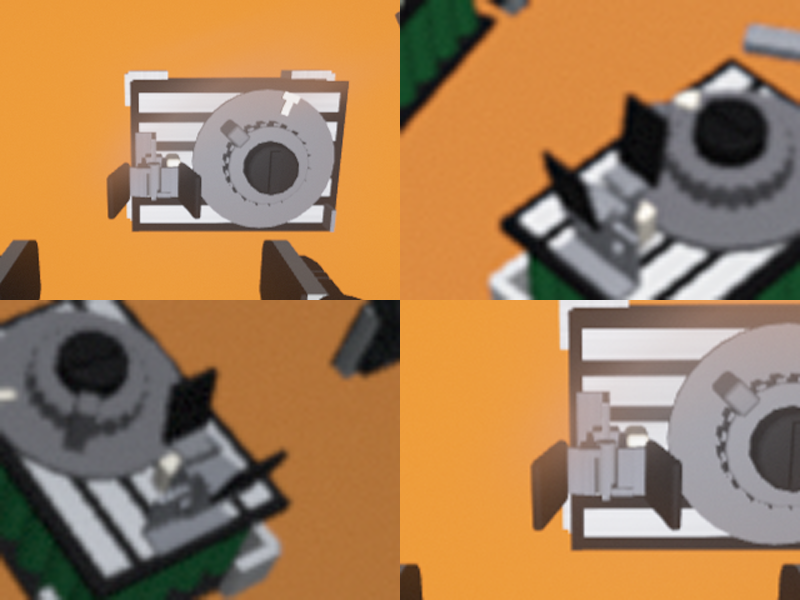

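```bash
python3 - <<'E'
from h import *
c=np.load("w6.npy",allow_pickle=True).item(); g=lambda u,v,z:atz("wrist",(u,v),z,c)
A=g(416,193.6,108);B=g(411.2,186.8,76);L=g(390,169,113);M=g(432.8,142.4,78)
print("axis",A,B,"lug",L,"mark",M)
for ax in(A,B):
  for n,P in(("lug",L),("mark",M)): d=(P-ax)[:2];print(n,np.hypot(*d).round(1),np.degrees(np.arctan2(d[1],d[0])).round(1))
l=[g(220+x/2,120+y/2,158) for x,y in((133,472-300+0),(133,528-300),(281,465-300),(281,528-300))]
m=np.mean(l,0);print("clip",m); u=np.array([.889,-.457]);print("along tab offset",(m[:2]-[580,226.5])@u,"across",(m[:2]-[580,226.5])@[.457,.889])
E
```

```text
axis [549.51543558 161.07919353 108.        ] [546.29255325 158.14518008  76.        ] lug [577.54166946 171.48705823 113.        ] mark [573.32162457 127.27984634  78.        ]
lug 29.9 20.4
mark 41.3 -54.8
lug 34.0 23.1
mark 41.0 -48.8
clip [577.94368735 227.70264733 158.        ]
along tab offset -2.377671773768825 across 0.12941859135179024
```

The clip sits upright on the tab, about 2 mm off its middle, with the pod toward the plug. The lug is at world angle ≈22° and must go clockwise to ≈−50°. I'll push it with the closed fingers, tool x parallel to the tab to stay clear of the clip.

```bash
cat >> h.py <<'E'
def pk(px,py): return 546.3+px*.889+py*.457, 159.5-px*.457+py*.889
E
python3 - <<'E'
from h import *
goto(*pk(0,31),260,-27.2)
E
```

```text
turn [ 1.000e-02 -3.000e-02 -9.012e+01] shift [43.9  0.5 47.7]
```

Call:
arm_command:
  increments:
    - [[0,0,-7],[5,0,0],0]
    - [[0,0,-14],[10,0,0],0]
    - [[0,0,-21],[15,0,0],0]
    - [[0,0,-28],[20,0,0],0]
    - [[0,0,-35],[25,0,0],0]
    - [[0,0,-42],[30,0,5],0]
    - [[0,0,-49],[35,0,10],0]
    - [[0,0,-56],[40,0,15],0]
    - [[0,0,-63],[44,0,20],0]
    - [[0,0,-70],[44,0,25],0]
  newtons: 40

```text
time: 9.65
eef_pos: [559.9, 185.5, 281.1]
ee_rot: [0.002, 0.917, -0.399, -0.001]
ft_force: [-0.3, 0.7, -0.5]
width: 0.0
```

```bash
python3 - <<'E'
from h import *
st();goto(*pk(-6,31),255,-27.2)
E
```

```text
9.65 [559.9 185.5 281.1] yaw -47.0 tz [-0.003 -0.002 -1.   ] F [-0.3  0.7 -0.5] w 0.0 q [-0.31  0.57 -0.09  1.71  0.06  0.87 -1.25]
turn [  0.2    0.07 -19.83] shift [-6.4  0.4 26.1]
```

Call:
arm_command:
  increments:
    - [[0.2,0,-7],[-3,0,8],0]
    - [[0.2,0,-14],[-6.4,0.4,16],0]
    - [[0.2,0,-19.8],[-6.4,0.4,26],0]
    - [[0.2,0,-19.8],[-6.4,0.4,26],0]
    - [[0.2,0,-19.8],[-6.4,0.4,26],0]
    - [[0.2,0,-19.8],[-6.4,0.4,26],0]

```text
time: 10.15
eef_pos: [555.2, 189.7, 254.8]
ee_rot: [-0.0, 0.972, -0.237, -0.001]
ft_force: [0.3, -0.2, 0.8]
width: -0.3
```

```bash
python3 - <<'E'
from h import *
st();goto(*pk(-6,31),176,-27.2)
c=bot.camera_info("wrist"); im=bot.camera("wrist"); np.save("w7.npy",c,allow_pickle=True)
C=bot.camera("scene"); f=lambda i:cv2.resize(i,(400,400),interpolation=cv2.INTER_CUBIC)
cv2.imwrite("pics/w7.png",np.hstack([f(im[100:400,170:470]),f(C[190:290,360:460])]))
x,y=pk(-6,31); print((proj("wrist",[x,y,103],c)-[170,100])*4/3)
E
```

```text
10.15 [555.2 189.7 254.8] yaw -27.4 tz [-0.002  0.001 -1.   ] F [ 0.3 -0.2  0.8] w -0.3 q [-0.26  0.6  -0.18  1.75  0.14  0.81 -0.99]
turn [ 0.01  0.09 -0.19] shift [ 0.  -0.1 78.8]
[[200.5921054 150.8910342]]
```

View pics/w7.png

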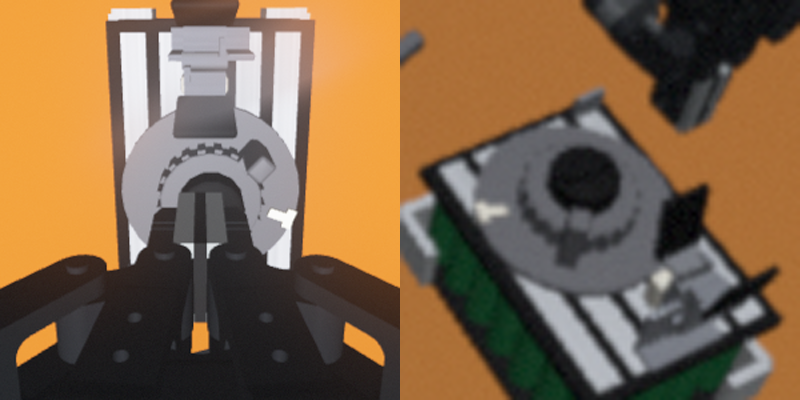

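Wrist view 7 (left crop): the clip's near handle edge ends at y≈138, the lug is at (258,160) and the arrow at (283,217). Checking clearances numerically.

```bash
python3 - <<'E'
from h import *
c=np.load("w7.npy",allow_pickle=True).item()
M=np.array([[.889,-.457],[.457,.889]])
for n,p,z in(("handle",(205,138),158),("lug",(265,154),113),("lugnearcorner",(243,150),113),("mark",(283,217),78),("flangeL",(122,188),76),("flangeR",(299,185),76),("flangetop",(210,108),76)):
  q=atz("wrist",(p[0]*.75+170,p[1]*.75+100),z,c); print(n,(M@(q[:2]-[546.3,159.5])).round(1))
E
```

```text
handle [-4.3 52.3]
lug [23.6 32.4]
lugnearcorner [13.5 34.3]
mark [ 39.6 -14.9]
flangeL [-49.4   1.7]
flangeR [48.   3.2]
flangetop [-1.  46.4]
```

Call:
arm_command:
  increments:
    - [[0,0,0],[0,0,15],0]
    - [[0,0,0],[0,0,30],0]
    - [[0,0,0],[0,0,42],0]
    - [[0,0,0],[0,0,52],0]
    - [[0,0,0],[0,0,62],0]
    - [[0,0,0],[0,0,70],0]
    - [[0,0,0],[0,0,76],0]
    - [[0,0,0],[0,0,79],0]
    - [[0,0,0],[0,0,79],0]

```text
time: 11.0
eef_pos: [555.2, 189.9, 175.8]
ee_rot: [-0.0, 0.972, -0.236, -0.001]
ft_force: [0.9, 0.2, 0.1]
width: 0.0
```

```bash
python3 - <<'E'
from h import *
st()
for p in((-6,31),(12,31),(20,30),(28,27),(35,20),(36,10),(36,4)): goto(*pk(*p),176,-27.2)
E
```

```text
11.0 [555.2 189.9 175.8] yaw -27.3 tz [-0.001  0.    -1.   ] F [0.9 0.2 0.1] w 0.0 q [-0.28  0.71 -0.16  1.81  0.17  0.64 -1.01]
turn [ 0.01  0.07 -0.13] shift [-0.   0.1 -0.2]
turn [ 0.01  0.07 -0.13] shift [18.   0.  -0.2]
turn [ 0.01  0.07 -0.13] shift [26.   1.  -0.2]
turn [ 0.01  0.07 -0.13] shift [34.   4.  -0.2]
turn [ 0.01  0.07 -0.13] shift [41.  11.  -0.2]
turn [ 0.01  0.07 -0.13] shift [42.  21.  -0.2]
turn [ 0.01  0.07 -0.13] shift [42.  27.  -0.2]
```

No contact. Pushing, first along the tab and then around.

Call:
arm_command:
  increments:
    - [[0,0,0],[5,0,0],0]
    - [[0,0,0],[10,0,0],0]
    - [[0,0,0],[14,0,0],0]
    - [[0,0,0],[18,0,0],0]
    - [[0,0,0],[22,0.5,0],0]
    - [[0,0,0],[26,1,0],0]
    - [[0,0,0],[30,2.5,0],0]
    - [[0,0,0],[34,4,0],0]

```text
time: 11.67
eef_pos: [583.9, 170.9, 175.7]
ee_rot: [-0.0, 0.972, -0.236, -0.001]
ft_force: [-2.8, 2.9, -0.6]
width: 0.1
```

Call:
arm_command:
  increments:
    - [[0,0,0],[3.5,3.5,0],0]
    - [[0,0,0],[7,7,0],0]
    - [[0,0,0],[7.5,10.5,0],0]
    - [[0,0,0],[8,14,0],0]
    - [[0,0,0],[8,17,0],0]
    - [[0,0,0],[8,19,0],0]
    - [[0,0,0],[8,20,0],0]
    - [[0,0,0],[8,20,0],0]

```text
time: 12.33
eef_pos: [582.5, 148.5, 176.0]
ee_rot: [-0.0, 0.972, -0.236, 0.0]
ft_force: [3.5, 1.7, -1.2]
width: -0.0
```

```bash
python3 - <<'E'
from h import *
st();goto(*pk(36,4),176,-27.2)
E
```

```text
12.3333 [582.5 148.5 176. ] yaw -27.3 tz [ 0.001  0.    -1.   ] F [ 3.5  1.7 -1.2] w -0.0 q [-0.19  0.72 -0.17  1.77  0.18  0.67 -0.93]
turn [-0.03 -0.02 -0.15] shift [-1.2  2.8  0. ]
```

Call:
arm_command:
  increments:
    - [[0,0,0],[-1,2,0],0]
    - [[0,0,0],[-1,4,0],0]
    - [[0,0,0],[-1,5,0],0]
    - [[0,0,0],[-1,6,0],0]

```text
time: 12.67
eef_pos: [579.9, 145.1, 176.4]
ee_rot: [-0.002, 0.972, -0.236, 0.001]
ft_force: [7.2, 6.0, -3.5]
width: 0.1
```

Call:
arm_command:
  increments:
    - [[0,0,0],[0,1,0],0]
    - [[0,0,0],[0,2,0],0]
    - [[0,0,0],[0,3,0],0]

```text
time: 12.92
eef_pos: [579.5, 144.7, 176.5]
ee_rot: [-0.004, 0.972, -0.236, 0.003]
ft_force: [6.5, 5.9, -5.1]
width: 0.1
```

```bash
python3 - <<'E'
from h import *
st();goto(*pk(36,4),176,-27.2)
E
```

```text
12.9167 [579.5 144.7 176.5] yaw -27.2 tz [ 0.007  0.007 -1.   ] F [ 6.5  5.9 -5.1] w 0.1 q [-0.18  0.72 -0.17  1.78  0.18  0.65 -0.93]
turn [-0.53 -0.19 -0.05] shift [-0.3 -1.9  0.6]
```

Resistance is rising at py≈2 mm (the stop was expected near 3–4 mm). Backing off, lifting and looking.

Call:
arm_command:
  increments:
    - [[0,0,0],[0,-3,0],0]
    - [[0,0,0],[0,-6,0],0]
    - [[0,0,0],[0,-6,-10],0]
    - [[0,0,0],[0,-6,-30],0]
    - [[0,0,0],[0,-6,-60],0]
    - [[0,0,0],[0,-6,-90],0]
    - [[0,0,0],[0,-6,-120],0]
    - [[0,0,0],[0,-6,-130],0]
    - [[0,0,0],[0,-6,-130],0]

```text
time: 13.67
eef_pos: [582.0, 149.1, 310.1]
ee_rot: [-0.005, 0.972, -0.236, 0.005]
ft_force: [0.5, 0.6, -0.4]
width: 0.0
```

```bash
python3 - <<'E'
from h import *
st(); c=bot.camera_info("wrist"); im=bot.camera("wrist"); np.save("w8.npy",c,allow_pickle=True)
C=bot.camera("scene");S=bot.camera("side"); f=lambda i,w,h:cv2.resize(i,(w,h),interpolation=cv2.INTER_CUBIC)
u,v=proj("wrist",[*pk(0,10),90],c)[0].astype(int);u=max(u-100,0);v=max(v-75,0);print(u,v)
cv2.imwrite("pics/w8.png",np.vstack([np.hstack([f(im[v:v+150,u:u+200],400,300),f(C[190:290,350:483],400,300)]),np.hstack([f(S[230:330,260:393],400,300),f(S[100:250,340:540],400,300)])]))
E
```

```text
13.6667 [582.  149.1 310.1] yaw -27.3 tz [ 0.012  0.008 -1.   ] F [ 0.5  0.6 -0.4] w 0.0 q [-0.17  0.55 -0.2   1.66  0.13  0.93 -0.89]
173 114
```

View pics/w8.png

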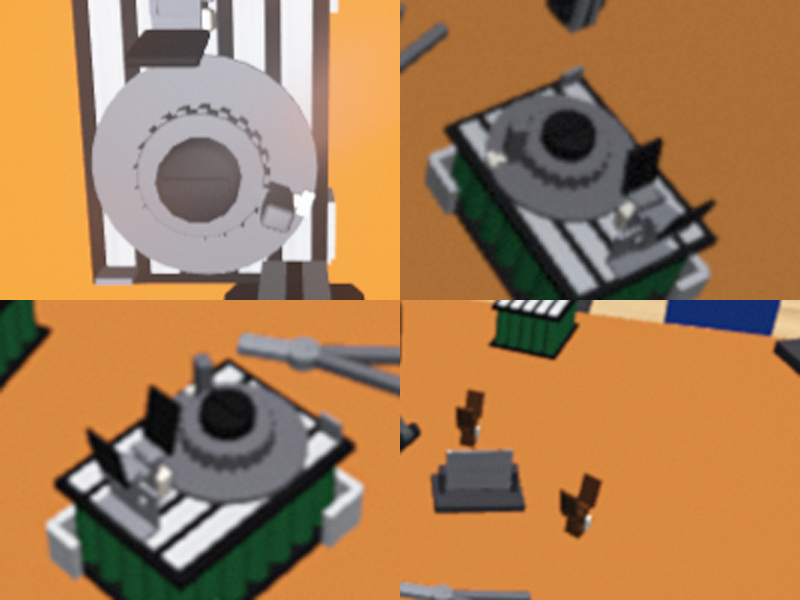

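The lug stands at the arrow (crop: lug top (278,213), arrow (305,204)), and the clip is still upright on the tab. The other things on the bench have not moved. Checking the angle numerically.

```bash
python3 - <<'E'
from h import *
c=np.load("w8.npy",allow_pickle=True).item()
g=lambda p,z:atz("wrist",(p[0]/2+173,p[1]/2+114),z,c)[:2]
L=g((278,214),113);m=g((305,204),78);A=g((199,180),108);F=g((204,163),76)
for n,a in(("model",np.array([546.3,159.5])),("plug",A),("flange",F)):
  print(n,a.round(1),[(np.hypot(*(p-a)).round(1),np.degrees(np.arctan2(*(p-a)[::-1])).round(1)) for p in(L,m)])
E
```

```text
model [546.3 159.5] [(np.float64(33.1), np.float64(-45.1)), (np.float64(45.9), np.float64(-48.3))]
plug [548.  161.1] [(np.float64(33.2), np.float64(-49.2)), (np.float64(46.0), np.float64(-51.2))]
flange [546.1 161.3] [(np.float64(34.5), np.float64(-47.1)), (np.float64(47.3), np.float64(-49.6))]
```

The lug is within about 2–3° of the mark, which is near the measurement noise. There is plenty of time, so I'll push once more, harder, to be sure it is against the stop.

```bash
python3 - <<'E'
from h import *
goto(*pk(37,10),174,-27.2)
E
```

```text
turn [-0.39 -0.06 -0.06] shift [  1.7  -3.3 131.4]
```

Call:
arm_command:
  increments:
    - [[-0.4,0,0],[1.7,-3.3,30],0]
    - [[-0.4,0,0],[1.7,-3.3,60],0]
    - [[-0.4,0,0],[1.7,-3.3,90],0]
    - [[-0.4,0,0],[1.7,-3.3,110],0]
    - [[-0.4,0,0],[1.7,-3.3,122],0]
    - [[-0.4,0,0],[1.7,-3.3,130],0]
    - [[-0.4,0,0],[1.7,-3.3,131],0]
    - [[-0.4,0,0],[1.7,-3.3,131],0]

```text
time: 14.48
eef_pos: [583.8, 151.5, 174.2]
ee_rot: [0.0, 0.972, -0.236, 0.0]
ft_force: [1.2, 0.2, -0.0]
width: -0.0
```

Call:
arm_command:
  increments:
    - [[0,0,0],[0,3,0],0]
    - [[0,0,0],[0,6,0],0]
    - [[0,0,0],[0,8,0],0]
    - [[0,0,0],[0,10,0],0]
    - [[0,0,0],[0,12,0],0]
    - [[0,0,0],[0,14,0],0]

```text
time: 14.98
eef_pos: [580.1, 143.8, 175.8]
ee_rot: [-0.005, 0.972, -0.235, 0.003]
ft_force: [5.9, 11.5, -3.8]
width: 0.4
```

```bash
python3 - <<'E'
from h import *
st();goto(*pk(37,2),174,-27.2)
E
```

```text
14.9833 [580.1 143.8 175.8] yaw -27.1 tz [ 0.009  0.008 -1.   ] F [ 5.9 11.5 -3.8] w 0.4 q [-0.18  0.72 -0.17  1.78  0.18  0.64 -0.93]
turn [-0.62 -0.26  0.05] shift [-0.2 -0.5  1.8]
```

It holds at the same place (py≈1.5 mm) under 13 N with 6 mm of overtravel commanded, so it is at the stop. Retreating and taking a last look.

Call:
arm_command:
  increments:
    - [[0.6,0,0],[0,-4,0],0]
    - [[0.6,0,0],[0,-7,0],0]
    - [[0.6,0,0],[0,-7,-10],0]
    - [[0.6,0,0],[0,-7,-30],0]
    - [[0.6,0,0],[0,-7,-60],0]
    - [[0.6,0,0],[0,-7,-90],0]
    - [[0.6,0,0],[0,-7,-120],0]
    - [[0.6,0,0],[0,-7,-130],0]
    - [[0.6,0,0],[0,-7,-130],0]

```text
time: 15.73
eef_pos: [583.3, 148.7, 309.7]
ee_rot: [-0.011, 0.972, -0.235, 0.008]
ft_force: [0.3, 0.0, 0.1]
width: -0.1
```

```bash
python3 - <<'E'
from h import *
st(); im=bot.camera("wrist")
C=bot.camera("scene");S=bot.camera("side"); f=lambda i,w,h:cv2.resize(i,(w,h),interpolation=cv2.INTER_CUBIC)
cv2.imwrite("pics/w9.png",np.vstack([np.hstack([f(im[114:264,173:373],400,300),f(C[190:290,350:483],400,300)]),np.hstack([f(S[230:330,260:393],400,300),f(C,400,300)])]))
E
```

```text
15.7333 [583.3 148.7 309.7] yaw -27.2 tz [ 0.02   0.018 -1.   ] F [0.3 0.  0.1] w -0.1 q [-0.15  0.55 -0.22  1.67  0.13  0.92 -0.89]
```

```bash
python3 - <<'E'
from h import *
a=cv2.imread("pics/w8.png");b=cv2.imread("pics/w9.png")
print(np.abs(a[300:,:400].astype(int)-b[300:,:400]).mean()) # side crop of the pack, before/after the second push
print(bot.hand_in())
E
```

```text
1.0577916666666667
the job is handed in; nothing more can be done
None
```

I moved the sensor clip from the parking bar to the wide tab, then turned the lock collar clockwise to its stop, and handed the job in at about 15.8 s.

- **Clip:** I squeezed it fully open (33 mm over the handles), lifted it off the bar and lowered it about 18 mm over the tab's top edge, estimated from the tool height. After release it stood upright, about 2 mm off the tab's middle, with the pod facing the plug.
- **Collar:** I pushed the lug round with the closed fingers until it stopped. A second push of about 13 N, meant to run 6 mm further, moved the contact point less than 1 mm. I take that as the stop.
- **Checks that disagree slightly:** before the second push, the picture put the lug 2–3° short of the arrow. That is near my measuring error.
- **Last look:** the last picture I viewed was before that second push. It showed the clip on the tab, the lug at the arrow, and the parking stand, brown clips and pliers where they were. The tray and the loose block of cells were not in that picture, but the arm never went near them.
- **Check that failed:** the viewer refused a final picture because my 12 were used up. Comparing the side pictures from before and after the second push in code showed almost no change. The tool force was about zero after retreating, with nothing touched.

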